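Load a stamped bracket into the checking nest

TASK

Load the small angle bracket into the checking nest: with one fingertip press the spring clip's thumb plate down and keep it held so that its lip stands open, and meanwhile with the other fingertip push the bracket along the guides, under the lip, until it is fully home against the stop. Then let the clip close on the bracket and leave it clamped there. Only press and push - the bracket must stay on the bed, not be picked up or tipped - and leave the pot lid, ring gauge and jar standing where they are.

Things in the scene. Friction and masses are not known exactly. Their poses are not given: they have to be found in the camera images.
- nest: Fixed checking nest: base plate 150 x 186 x 12 mm with a raised bed, top 20 mm above the bench. Origin: at bench level, straight under the middle of the stop face. +y: the way the bracket is pushed home; z up. The bed runs from y -102 to +60 mm; two guide strips 3 mm high on it, inner faces at x -15 and +15 mm, y -98 to 0. A dial indicator lies at x 30 to 100, y -43 to -1 mm, under 34 mm high.
- stop_face (a point): Where the middle of the bracket's front edge belongs: on the bed's top, middle of the stop face; same axes as the nest. The stop is a steel block 20 mm wide and 9 mm high. The clip's yoke stands round it, 42 mm wide, y 0 to 15 mm, top 18 mm above the bed; its pin ends reach x -24 and +24 mm at y 6 mm, 12 mm above the bed.
- clip (a joint): Spring clip's angle about its pin, rad: 0 at rest, lip down on the bed; 0.23 lip resting on the foot of a bracket under it; above 0.27 it clears the bracket; 0.42 fully pressed, end of travel, lip 7 mm above the bed. Springs back by itself; pressing at the middle of the thumb plate takes about 2.5 N at first and 7 N at full travel.
- thumb_mid (a point): Middle of the top face of the clip's ribbed steel thumb plate (28 mm wide, 30 mm long along nest y, 3 mm thick). At rest it is about 37 mm above the bench at nest y 35 mm, and the plate slopes up, away from the pin, at 0.42 rad; fully pressed the plate is level, its top 5 mm above the bed, from nest y 20 to 50 mm. A fingertip may slide along it while holding it (bare steel: it drags).
- lip_edge (a point): Middle of the lower edge of the clip's lip: a square-edged steel bar 26 mm wide, 4 mm thick, hanging from the clip's nose. At rest it stands on the bed at nest y -13 to -9 mm and bars the way: a bracket pushed against it just stops.
- bracket: Loose stamped steel angle bracket, about 45 g: flat foot 28 mm wide (x), 32 mm long (y), 4 mm thick, and at its rear (y -16 to -12 mm) a leg turned up to 14 mm above the bed, full width; push on the rear of this leg. Origin: middle of the foot's underside; axes as the nest. Home: origin at nest y -16 mm. It starts 22 to 45 mm short of that, flat on the bed between the guides.
- pot_lid: Bystander: chromed pot lid disc, diameter 86 mm, 9 mm thick, with an upright stem and white plastic handle 18 mm thick, 74 mm high in all. Origin: middle of its underside.
- ring_gauge: Bystander: steel ring, outer diameter 60 mm, hole 36 mm, 18 mm high. Origin: middle of its underside.
- oil_jar: Bystander: grey plastic jar with a black cap, diameter 52 mm, 75 mm high. Origin: middle of its underside.
There are look-alikes about, which are no part of the job. What is shaped like the bracket but orange or yellow is not meant. Of the things shaped like the nest, the dark steel one is meant.

How it is judged (in metres and radians):
On the way, in this order (a step that is already met when the one before it is completed fails the run):
1. the clip is held open by the fingers on its thumb plate while the bracket is still outside the lip (value of joint clip above 0.27 rad and contact force between the fingers and clip above 0.5 N and y of bracket in the frame of nest below -0.026 m), for 0.1 s.
2. the bracket is home against the stop, with the clip still held open by the fingers (value of joint clip above 0.265 rad and contact force between the fingers and clip above 0.5 N and y of bracket in the frame of nest above -0.018 m), for 0.1 s.
At the end, for the whole second after the job is handed in: The bracket lies flat on the bed with its front within 2 mm of the stop, the clip is let go and its lip bears on the foot with more than 2 N (clip angle 0.19 to 0.30), everything at rest (y of bracket in the frame of nest above -0.018 m and horizontal distance between bracket and nest below 0.0185 m and z of bracket in the frame of nest below 0.022 m and angle between bracket's own z axis and vertical below 0.06 rad and value of joint clip between 0.19 and 0.3 rad and contact force between clip and bracket above 2 N and linear speed of bracket below 0.01 m/s); the robot touches nothing.
It fails at once if the bracket is lifted off the bed (more than 5 mm) (z of bracket in the frame of nest above 0.025 m).
It fails at once if the bracket is tipped (more than 0.25 rad) (angle between bracket's own z axis and vertical above 0.25 rad).
It fails at once if a bystander is moved more than 15 mm (distance of any of pot_lid, ring_gauge, oil_jar from where it was at the start of the episode above 0.015 m).
It fails at once if a bystander is knocked over (angle between any of pot_lid, ring_gauge, oil_jar's own z axis and vertical above 0.5 rad).
It also fails if it takes over 48 s, if anything falls off the work surface, if the arm or the gripper's body presses on something with over 40 N, if the wrist force passes 120 N, or if a joint passes its speed limit or range.

ROBOT

A 7-joint arm with a two-finger parallel gripper is mounted at the origin on the work surface. World frame = base frame: x ahead of the robot, y to its left, z up, the work surface at z = 0. Lengths are in mm, angles in rad, forces in N, time in s.
With the tool pointing down it reaches from about 425 to 950 mm from the base axis. Payload 16.7 kg.
Tool frame: the origin (TCP) lies midway between the tips of the shut fingers; the grasp point (between the pads) lies 19 mm behind it (arm.grip_depth is the z of the grasp point in the tool frame, in mm); z points along the fingers, y is the direction in which the jaws open and shut (so a half turn about z gives the same grasp; the last joint's range is limited). The gripper opens to 94 mm and grips with 3 to 60 N. Pads are 16 mm wide; open, the fingers measure 119 mm over their backs; the gripper's body (75 mm by 177 mm) begins 78 mm behind the grasp point.
Start: joints at [-0.149, 0.426, 0.074, 1.606, -0.034, 1.111, -0.067], TCP at [674.962, -0.018, 205.467] pointing down, gripper open.
Joint ranges: [-2.85, 2.85], [-0.5, 2.14], [-1.23, 1.37], [0.21, 2.46], [-1.02, 4.16], [0.16, 2.05], [-2.73, 2.73]. Speed limits (rad/s): [1.89, 1.89, 2.39, 2.39, 3.01, 3.01, 3.01].

INTERFACE

Orientations are given as a rotation vector (axis times angle).
In Python, from workcell import arm gives the robot as it stands.
- The arm moves only by the tool play_rows, never from a script. Its argument "rows" is a list of rows, each an object with "travel": the shift along the tool's x, y, z in cm, a list of three; "yaw": the turn about the tool's z in degrees. In form: [{"travel": [x, y, z], "yaw": yaw}, ...]. A call has 1 to 12 rows; each row is the pose to reach, as a shift and turn from the pose commanded when the call began, along the tool's axes at that moment; what a row does not reach only later rows make up. A row lasts 1/10 s, in which the tool goes at most 50 mm and 8.59 degrees, less where a joint would pass 70% of its speed; a pose out of reach is approached as far as the arm can. A call with a gripper value outside its range is refused whole. "claw" is the gripper command: -1 is fully open, 1 is shut, values between are in proportion, set as the call begins (left out, the last holds). The fingers move at their own pace and stop on an object; the grip force is fixed at half the most. Time passes only in rows, so rows that repeat a pose let the fingers close. It gives the time, the measured TCP pose, the force and the opening at its end, in the units of the state.
- arm.observe(): the state, without advancing time (a new reading comes with each control period).
- arm.camera(name): name is "scene" or "side" or "wrist"; returns the picture (420x560x3 uint8, red, green, blue); there is no depth.
- arm.camera_model(name): a dict with "fov_y" (degrees; the focal length in pixels is half the picture's height over the tangent of half this angle, whatever the lens; pixels are square), "cx", "cy" (the principal point, pixels), "position" and "attitude" of the camera in the world; the wrist camera has in their place "T_tool_cam" (4x4, takes a point from camera to tool coordinates, whose origin is the TCP and whose axes are the flange's). Camera axes: x right, y up, looking along -z (the intrinsics and any distortion apply to the point x, -y, -z); pixel columns grow to the right and rows downward; lengths in mm; the calibration is good to about 2 mm. The wrist camera is an equidistant fisheye: a pixel r from the principal point sees the ray r / f radians off the axis. A picture is of the moment at which its call begins: read the wrist's pose just before it. camera_model takes no time and is no camera call.
- arm.finish_job(): hands the job in, once; it reports no verdict.
The state is a dict: "clock": time; "joint_pos": joint angles; "joint_velocities": joint speeds; "joint_torque": joint torques, N m; "position": TCP position; "ee_rot": TCP orientation; "contact_force": force on the tool from outside, world axes, zero at the start; "torque": the same for the moment, N m; "width": opening from 0.0 (shut) to 1.0 (fully open).
Only numpy, scipy, OpenCV 4.12 (cv2) and the standard library are available. Lean on these libraries where they do the work, as an engineer would, in place of code of your own. Each camera call takes 0.05 s, during which the arm holds its last target. There are 200 camera calls.

## Working session

There is one attempt and no reset: what is moved stays moved. The work goes in short steps, Python scripts to look and compute and a tool call to move; the robot and the scene stay as the last step left them, time stands still between calls to the robot, and variables do not carry over. Pictures are saved under pics/ and viewed, about 8 in all and at most 12, crops included, and the job is handed in when it is done.

Besides the shell and the picture viewer there is one more tool, called after "Request:" by a JSON object that holds its "method" and its "body", one argument or row to a line. play_rows: Moves the arm, as the interface text tells. Its arguments: {"type":"object","properties":{"rows":{"type":"array","items":{"type":"object","properties":{"travel":{"type":"array","items":{"type":"number"}},"yaw":{"type":"number"}}}},"claw":{"type":"number"}},"required":["rows"]}

```bash
mkdir -p pics; ls; cat > h.py <<'E'
import numpy as np, cv2
from scipy.spatial.transform import Rotation as R
from workcell import arm
def shot(n,f):
    s=arm.observe(); im=arm.camera(n); cv2.imwrite('pics/'+f,im[:,:,::-1]); return s,im
E
python3 - <<'E'
from h import *
s,a=shot('scene','scene0.png'); _,b=shot('side','side0.png'); _,c=shot('wrist','wrist0.png')
print(s)
for n in ('scene','side','wrist'): print(n,arm.camera_model(n))
cv2.imwrite('pics/all0.png',np.vstack([np.hstack([a,b])])[:,:,::-1])
E
```

```text
pics
{'clock': 0.0, 'joint_pos': array([-0.14949581,  0.42673958,  0.07387573,  1.60658967, -0.03409601,
        1.11080978, -0.06710776]), 'joint_velocities': array([-1.68688529e-03,  1.21027227e-03,  2.04526937e-03,  7.40247610e-04,
        7.76776582e-04,  2.21765414e-03,  5.56400737e-05]), 'joint_torque': array([-4.09355038e-03, -9.35844111e+01,  3.66462663e+00, -4.54201269e+01,
       -4.89189907e-02,  2.02478352e-02, -6.48899413e-05]), 'position': array([ 6.74565710e+02, -5.08939428e-02,  2.04778960e+02]), 'ee_rot': array([-2.22092601e+00, -2.22078402e+00,  1.54450927e-03]), 'contact_force': array([-1.03563087,  0.42596924, -0.15438889]), 'torque': array([-0.03128255,  0.01475798, -0.00215563]), 'width': 0.9957817503553348}
scene {'fov_y': 51.76176431732358, 'cx': 275.5017968912775, 'cy': 207.95618355295613, 'position': array([1282.22131262, -529.17818022,  672.60953757]), 'attitude': array([0.90504264, 0.44781831, 0.79820908])}
side {'fov_y': 45.041753964169956, 'cx': 286.41832834884514, 'cy': 205.98494159319563, 'position': array([ 437.98375851, -615.72675564,  860.96870703]), 'attitude': array([ 0.68680794, -0.05077809, -0.11422844])}
wrist {'fov_y': 65.70646984690485, 'cx': 275.87873422714114, 'cy': 209.48499733903643, 'T_tool_cam': array([[-7.40117653e-04,  9.61662023e-01,  2.74236404e-01,
         7.95750313e+01],
       [ 9.99999572e-01,  8.64048830e-04, -3.31121645e-04,
         7.58961151e-02],
       [-5.55380755e-04,  2.74236042e-01, -9.61662251e-01,
        -1.78707764e+02],
       [ 0.00000000e+00,  0.00000000e+00,  0.00000000e+00,
         1.00000000e+00]])}
```

View pics/scene0.png

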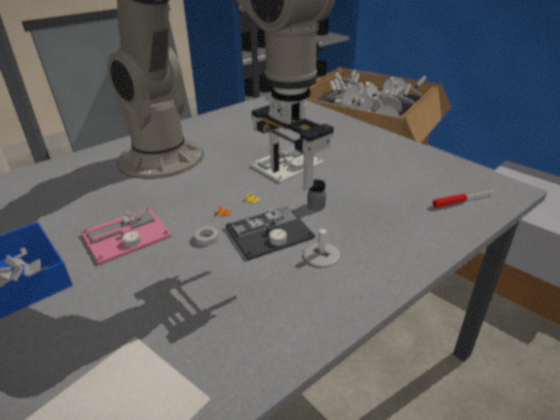

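View pics/side0.png

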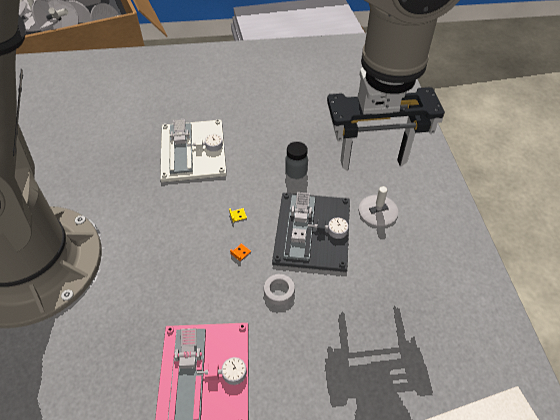

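View pics/wrist0.png

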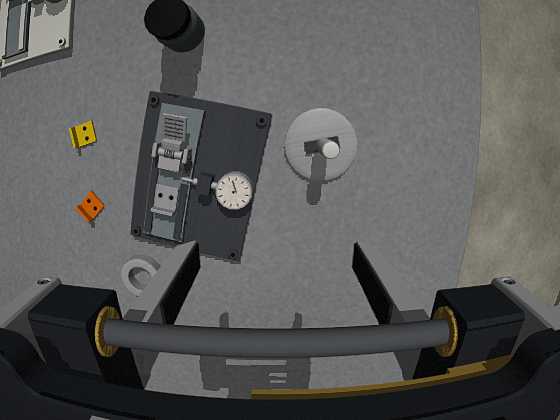

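The dark steel nest is at scene (270,232), side (312,232) and wrist (200,175). The grey bracket in it is at wrist (165,200). Candidates I could confuse with these:
- **Nests:** pink at side (205,370) and white at side (193,150).
- **Brackets:** orange at wrist (90,206) and yellow at wrist (83,134).

I choose the dark nest and its grey bracket, and check that with one close crop.

```bash
cat >> h.py <<'E'
def wray(s,uv):
    m=arm.camera_model('wrist'); f=210/np.tan(np.radians(m['fov_y']/2))
    d=np.array(uv,float)-[m['cx'],m['cy']]; r=np.hypot(*d); t=r/f
    c=np.array([d[0]/r*np.sin(t),-d[1]/r*np.sin(t),-np.cos(t)])
    T=m['T_tool_cam']; Q=R.from_rotvec(s['ee_rot']).as_matrix()
    return s['position']+Q@T[:3,3], Q@T[:3,:3]@c
def onz(s,uv,z):
    o,d=wray(s,uv); return (o+d*(z-o[2])/d[2])[:2]
def wproj(s,p):
    m=arm.camera_model('wrist'); f=210/np.tan(np.radians(m['fov_y']/2)); T=m['T_tool_cam']
    Q=R.from_rotvec(s['ee_rot']).as_matrix(); c=T[:3,:3].T@(Q.T@(np.array(p)-s['position'])-T[:3,3])
    r=np.hypot(c[0],c[1]); t=np.arctan2(r,-c[2]); return np.array([m['cx']+f*t*c[0]/r, m['cy']-f*t*c[1]/r])
E
python3 - <<'E'
import cv2
a=cv2.imread('pics/wrist0.png')[85:270,125:285]
cv2.imwrite('pics/crop0.png',cv2.resize(a,None,fx=3.2,fy=3.2,interpolation=cv2.INTER_CUBIC))
E
```

```text
(no output)
```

View pics/crop0.png

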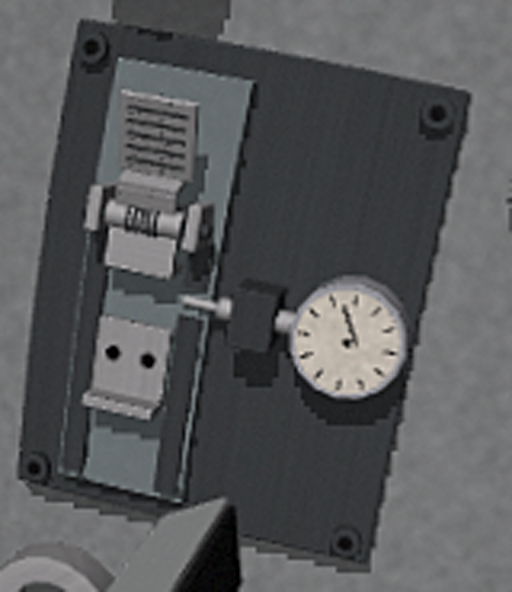

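The crop shows the dark nest. Its blue-grey bed has corners at crop (118,58), (255,82), (180,500) and (60,472). The clip and ribbed thumb plate are at (155,135), and the bracket is at (132,365) with its leg to the rear (bottom). The axes agree with the description: the dial is on +x and the stop is up.

```bash
python3 - <<'E'
from h import *
s=arm.observe()
px=lambda u,v:(125+u/3.2,85+v/3.2)
TL,TR,BR,BL=[onz(s,px(*p),20) for p in ((118,58),(255,82),(180,500),(60,472))]
n=np.linalg.norm
print('bed',n(TL-BL),n(TR-BR),n(TL-TR),n(BL-BR))
ay=(TL-BL)/n(TL-BL)+(TR-BR)/n(TR-BR); ay/=n(ay); ax=np.array([ay[1],-ay[0]])
c=(TL+TR+BR+BL)/4; o=c+21*ay
print('origin',o,'yaw of +y from world y (cw+) deg',np.degrees(np.arctan2(ay[0],ay[1])))
def nest(u,v,z): d=onz(s,px(u,v),z)-o; return np.round([d@ax,d@ay],1)
for nm,u,v,z in (('thumb top L',122,90,43),('thumb top R',199,100,43),('lipplate BL',106,265,32),('BR',168,278,32),
 ('brk front L',101,318,24),('brk front R',170,330,24),('leg top rear L',83,405,34),('leg top rear R',155,418,34),('pinL',92,210,32),('pinR',203,228,32),('plateTL',80,20,12),('plTR',470,92,12),('plBR',370,570,12),('plBL',20,478,12)):
    print(nm,nest(u,v,z))
E
```

```text
bed 160.93353920919867 160.2766649508461 52.23801068500156 50.71309846818404
origin [556.09197893  39.02218176] yaw of +y from world y (cw+) deg 13.252678668271386
thumb top L [-14.1  49.2]
thumb top R [13.6 50.5]
lipplate BL [-12.8 -13.6]
BR [ 11.1 -13.4]
brk front L [-14.4 -35.4]
brk front R [ 12.9 -34. ]
leg top rear L [-13.8 -66.6]
leg top rear R [ 14.7 -64.9]
pinL [-21.3   4.9]
pinR [20.7  6.6]
plateTL [-47.2  70.7]
plTR [100.4  71.6]
plBR [ 103.2 -115.4]
plBL [ -45.9 -112.7]
```

Request:
{"method": "play_rows", "body": {
  "rows": [
    {"travel": [-1, -3, 2], "yaw": -8},
    {"travel": [-2, -6, 4], "yaw": -16},
    {"travel": [-3, -9, 6], "yaw": -24},
    {"travel": [-4, -12, 8], "yaw": -32},
    {"travel": [-4.5, -13.9, 10], "yaw": -40},
    {"travel": [-4.5, -13.9, 10.4], "yaw": -48},
    {"travel": [-4.5, -13.9, 10.4], "yaw": -56},
    {"travel": [-4.5, -13.9, 10.4], "yaw": -64},
    {"travel": [-4.5, -13.9, 10.4], "yaw": -72},
    {"travel": [-4.5, -13.9, 10.4], "yaw": -76.7},
    {"travel": [-4.5, -13.9, 10.4], "yaw": -76.7},
    {"travel": [-4.5, -13.9, 10.4], "yaw": -76.7}
  ],
  "claw": 1
}}

```text
clock: 1.35
position: [535.9, -45.1, 101.4]
ee_rot: [-0.369, -3.12, -0.0]
contact_force: [0.5, 0.4, 0.4]
width: 0.02
```

```bash
cat >> h.py <<'E'
O=np.array([556.1,39.0]); A=np.radians(13.25); AY=np.array([np.sin(A),np.cos(A)]); AX=np.array([AY[1],-AY[0]])
def n2w(x,y,z): return np.r_[O+x*AX+y*AY,z]
def w2n(p): d=np.array(p[:2])-O; return np.round([d@AX,d@AY],1)
E
python3 - <<'E'
from h import *
s,im=shot('wrist','w1.png'); print(s['position'],w2n(s['position']),s['ee_rot'])
b=np.ascontiguousarray(im[:,:,::-1])
for p in ((-14,-34,24),(14,-34,24),(-14,-66,34),(14,-66,34),(-15,-98,23),(15,-98,23),(-14,49,43),(14,49,43),(0,0,29),(-13,-13,32),(13,-13,32)):
    u=wproj(s,n2w(*p)); cv2.circle(b,tuple(np.int32(np.round(u))),2,(0,0,255),-1); print(p,u.round())
cv2.imwrite('pics/w1o.png',cv2.resize(b,None,fx=1.4,fy=1.4,interpolation=cv2.INTER_CUBIC))
E
```

```text
[535.87655056 -45.13613291 101.38755223] [ -0.4 -86.5] [-3.68577960e-01 -3.11965641e+00 -8.07554883e-05]
(-14, -34, 24) [340. 201.]
(14, -34, 24) [338. 233.]
(-14, -66, 34) [302. 204.]
(14, -66, 34) [302. 238.]
(-15, -98, 23) [262. 200.]
(15, -98, 23) [263. 234.]
(-14, 49, 43) [440. 207.]
(14, 49, 43) [435. 239.]
(0, 0, 29) [380. 219.]
(-13, -13, 32) [367. 205.]
(13, -13, 32) [365. 235.]
```

View pics/w1o.png

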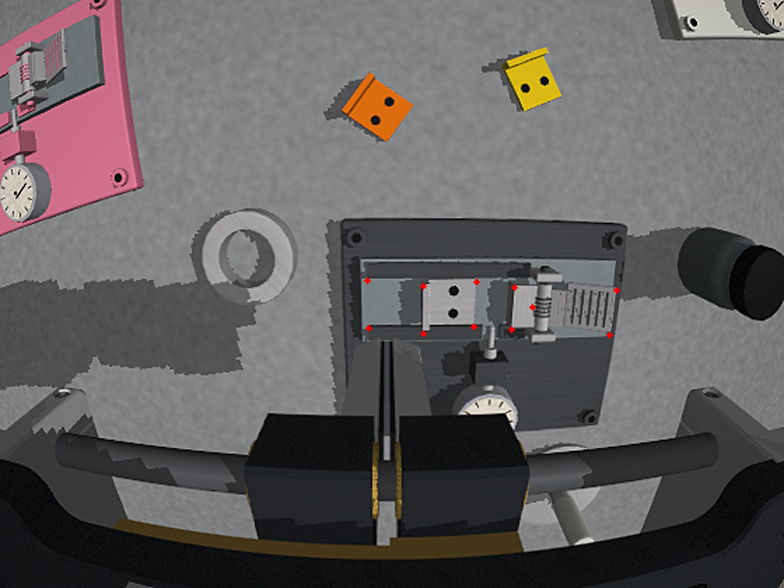

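The overlay dots lie on the bracket's corners, the guides and the thumb plate to within about 1–1.5 mm, and the yaw is right. I descend behind the leg and pre-push the bracket close to the lip.

Request:
{"method": "play_rows", "body": {
  "rows": [
    {"travel": [0.05, 0, 2.5], "yaw": 0},
    {"travel": [0.05, 0, 4.5], "yaw": 0},
    {"travel": [0.05, 0, 6], "yaw": 0},
    {"travel": [0.05, 0, 7], "yaw": 0},
    {"travel": [0.05, 0, 7.4], "yaw": 0},
    {"travel": [0.05, 0, 7.4], "yaw": 0},
    {"travel": [0.05, 0, 7.4], "yaw": 0}
  ]
}}

```text
clock: 2.1
position: [535.9, -44.9, 28.0]
ee_rot: [0.364, 3.12, 0.0]
contact_force: [0.3, 0.3, 0.7]
width: 0.007
```

Request:
{"method": "play_rows", "body": {
  "rows": [
    {"travel": [0, 0.3, 0], "yaw": 0},
    {"travel": [0, 0.6, 0], "yaw": 0},
    {"travel": [0, 0.8, 0], "yaw": 0},
    {"travel": [0, 1.0, 0], "yaw": 0},
    {"travel": [0, 1.2, 0], "yaw": 0},
    {"travel": [0, 1.4, 0], "yaw": 0},
    {"travel": [0, 1.6, 0], "yaw": 0},
    {"travel": [0, 1.8, 0], "yaw": 0},
    {"travel": [0, 2.0, 0], "yaw": 0},
    {"travel": [0, 2.2, 0], "yaw": 0},
    {"travel": [0, 2.2, 0], "yaw": 0}
  ]
}}

```text
clock: 3.2
position: [540.6, -23.1, 27.5]
ee_rot: [0.363, 3.12, 0.0]
contact_force: [-0.4, -0.1, -0.3]
width: 0.003
```

```bash
python3 - <<'E'
from h import *
s,im=shot('wrist','w2.png'); print(s['position'],w2n(s['position']),s['contact_force'],s['clock'])
b=np.ascontiguousarray(im[:,:,::-1])[120:330,220:500]
cv2.imwrite('pics/w2o.png',cv2.resize(b,None,fx=2.8,fy=2.8,interpolation=cv2.INTER_CUBIC))
E
```

```text
[540.62668941 -23.1092965   27.48631852] [ -0.8 -64. ] [-0.43756746 -0.13082511 -0.29728283] 3.2
```

View pics/w2o.png

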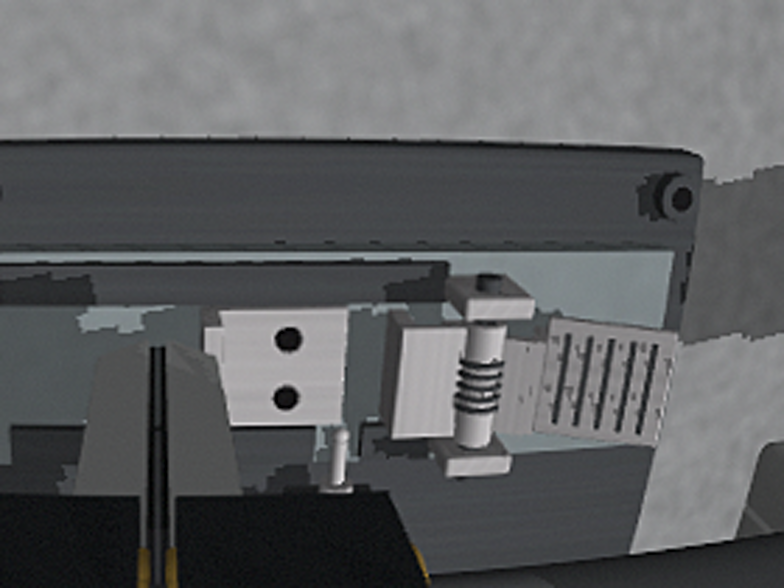

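```bash
python3 - <<'E'
from h import *
s=arm.observe(); P=lambda u,v,z:w2n(onz(s,(220+u/2.8,120+v/2.8),z))
for n,u,v,z in (('front L',347,308,24),('front R',341,425,24),('leg rearL',203,325,34),('thumb far L',678,338,43),('thumb farR',655,445,43),('tip corner L',110,350,27.5),('lip platebot L',382,425,27),('bed far',672,250,20),('nose edge',393,325,37)): print(n,P(u,v,z))
E
```

```text
front L [-15.7 -23.6]
front R [ 12.5 -22.9]
leg rearL [-15.9 -55.2]
thumb far L [-14.1  48.8]
thumb farR [12.  48.6]
tip corner L [ -7.8 -74.5]
lip platebot L [ 11.3 -14. ]
bed far [-27.5  58.5]
nose edge [-16.6 -16.6]
```

The bracket front is now at about y -23 and the leg rear at about -55, against the finger. The tip is about 10 mm thick. I push 7 mm more, back off, then lift.

Request:
{"method": "play_rows", "body": {
  "rows": [
    {"travel": [0, 0.2, 0], "yaw": 0},
    {"travel": [0, 0.4, 0], "yaw": 0},
    {"travel": [0, 0.55, 0], "yaw": 0},
    {"travel": [0, 0.7, 0], "yaw": 0},
    {"travel": [0, 0.7, 0], "yaw": 0},
    {"travel": [0, 0.7, 0], "yaw": 0}
  ]
}}

```text
clock: 3.85
position: [542.2, -16.6, 27.5]
ee_rot: [-0.364, -3.12, -0.0]
contact_force: [0.0, -0.7, -1.2]
width: 0.0
```

Request:
{"method": "play_rows", "body": {
  "rows": [
    {"travel": [0, -0.2, 0], "yaw": 0},
    {"travel": [0, -0.5, 0], "yaw": 0},
    {"travel": [0, -0.6, 0], "yaw": 0},
    {"travel": [0, -0.6, -1.5], "yaw": 0},
    {"travel": [0, -0.6, -4], "yaw": 0},
    {"travel": [0, 1, -6], "yaw": 0},
    {"travel": [0, 3, -6.5], "yaw": 0},
    {"travel": [0, 4.5, -6.5], "yaw": 0},
    {"travel": [0, 4.5, -6.5], "yaw": 0},
    {"travel": [0, 4.5, -6.5], "yaw": 0}
  ]
}}

```text
clock: 4.85
position: [551.9, 26.8, 91.7]
ee_rot: [-0.363, -3.119, 0.001]
contact_force: [-0.8, -0.9, 0.0]
width: 0.003
```

Request:
{"method": "play_rows", "body": {
  "rows": [
    {"travel": [0, 0, 0], "yaw": 0},
    {"travel": [0, 0, 0], "yaw": 0},
    {"travel": [0, 0, 0], "yaw": 0},
    {"travel": [0, 0, 0], "yaw": 0},
    {"travel": [0, 0, 0], "yaw": 0},
    {"travel": [0, 0, 0], "yaw": 0},
    {"travel": [0, 0, 0], "yaw": 0},
    {"travel": [0, 0, 0], "yaw": 0}
  ],
  "claw": -0.553
}}

```text
clock: 5.65
position: [552.5, 27.1, 92.5]
ee_rot: [0.364, 3.12, 0.0]
contact_force: [0.3, 0.6, -0.4]
width: 0.65
```

```bash
python3 - <<'E'
from h import *
s,im=shot('wrist','w3.png'); print(s['position'],w2n(s['position']),s['contact_force'],s['clock'],s['width']*94)
b=np.ascontiguousarray(im[:,:,::-1])[120:345,140:440]
cv2.imwrite('pics/w3o.png',cv2.resize(b,None,fx=2.6,fy=2.6,interpolation=cv2.INTER_CUBIC))
E
```

```text
[552.50564014  27.11530825  92.49962035] [ -0.8 -12.4] [ 0.29335456  0.57197358 -0.40156222] 5.65 61.127770453332275
```

View pics/w3o.png

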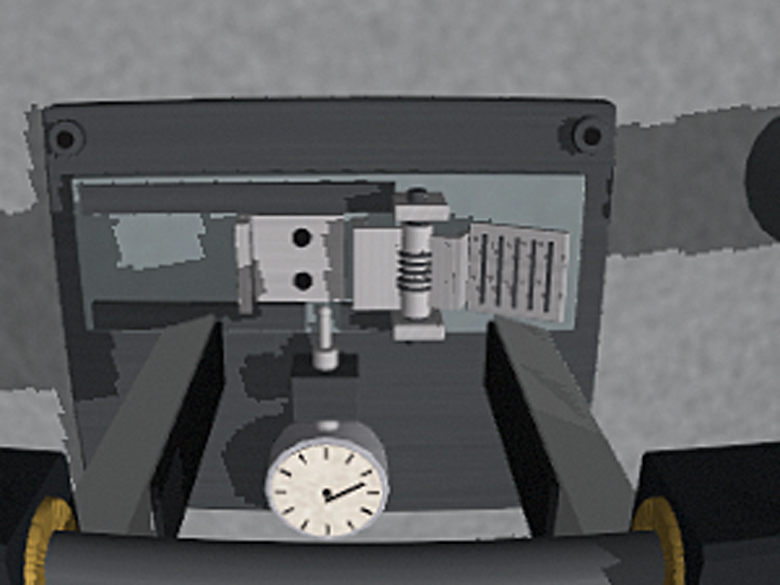

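Request:
{"method": "play_rows", "body": {
  "rows": [
    {"travel": [0, 0, 0], "yaw": 0},
    {"travel": [0, 0, 0], "yaw": 0},
    {"travel": [0, 0, 0], "yaw": 0},
    {"travel": [0, 0, 0], "yaw": 0}
  ]
}}

```text
clock: 6.1
position: [552.5, 27.1, 92.5]
ee_rot: [-0.364, -3.12, -0.0]
contact_force: [0.4, 0.4, 0.2]
width: 0.779
```

```bash
python3 - <<'E'
from h import *
s=arm.observe(); print(s['clock'],s['width']*94,w2n(s['position']),s['position'])
P=lambda u,v,z:w2n(onz(s,(140+u/2.6,120+v/2.6),z))
for n,u,v,z in (('front L',344,217,24),('front R',346,303,24),('leg rearL top',236,224,34),('leg rearR top',239,313,34),('thumb far L',572,231,43),('thumb farR',560,321,43),('bed farL',585,175,20),('bed farR',575,330,20),('bed near L',73,178,20),('nose',353,228,37)): print(n,P(u,v,z))
E
```

```text
6.1 73.20437536626646 [ -0.8 -12.4] [552.49305434  27.11056928  92.4658357 ]
front L [-14.9 -15.6]
front R [ 12.9 -15.1]
leg rearL top [-15.6 -47.2]
leg rearR top [ 12.4 -47.5]
thumb far L [-15.8  50. ]
thumb farR [12.  48.5]
bed farL [-27.4  59.4]
bed farR [24.6 60.1]
bed near L [ -26.9 -101.1]
nose [-15.1 -12.9]
```

Request:
{"method": "play_rows", "body": {
  "rows": [
    {"travel": [0, -0.16, 2], "yaw": 0},
    {"travel": [0, -0.16, 4], "yaw": 0},
    {"travel": [0, -0.16, 5], "yaw": 0},
    {"travel": [0, -0.16, 5.4], "yaw": 0},
    {"travel": [0, -0.16, 5.8], "yaw": 0},
    {"travel": [0, -0.16, 6.1], "yaw": 0},
    {"travel": [0, -0.16, 6.3], "yaw": 0},
    {"travel": [0, -0.16, 6.5], "yaw": 0},
    {"travel": [0, -0.16, 6.55], "yaw": 0},
    {"travel": [0, -0.16, 6.55], "yaw": 0},
    {"travel": [0, -0.16, 6.55], "yaw": 0}
  ]
}}

```text
clock: 7.2
position: [552.5, 25.3, 27.7]
ee_rot: [0.364, 3.12, -0.0]
contact_force: [-2.5, -1.2, 8.8]
width: 0.777
```

```bash
python3 - <<'E'
from h import *
s,im=shot('wrist','w4.png'); print(s['position'],w2n(s['position']),s['contact_force'],s['clock'],s['width']*94)
b=np.ascontiguousarray(im[:,:,::-1])[120:345,140:440]
cv2.imwrite('pics/w4o.png',cv2.resize(b,None,fx=2.6,fy=2.6,interpolation=cv2.INTER_CUBIC))
E
```

```text
[552.48572403  25.31541634  27.70129024] [ -0.4 -14.1] [-2.53568801 -1.16233308  8.76253371] 7.2 73.06771417878237
```

View pics/w4o.png

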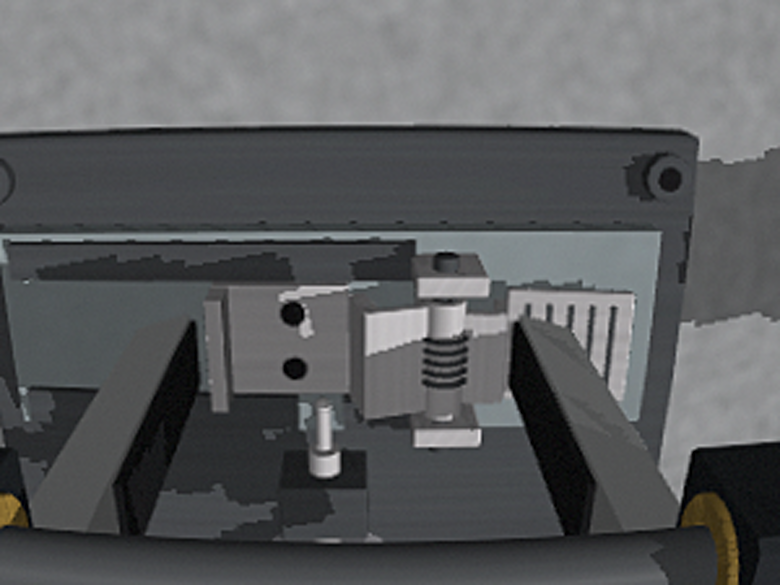

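The lip is raised, the plate is nearly level (8.8 N up), and the pusher stands about 3 mm behind the leg. I push slowly toward the stop.

Request:
{"method": "play_rows", "body": {
  "rows": [
    {"travel": [0, 0.15, 0], "yaw": 0},
    {"travel": [0, 0.3, 0], "yaw": 0},
    {"travel": [0, 0.45, 0], "yaw": 0},
    {"travel": [0, 0.6, 0], "yaw": 0},
    {"travel": [0, 0.75, 0], "yaw": 0},
    {"travel": [0, 0.9, 0], "yaw": 0},
    {"travel": [0, 1.05, 0], "yaw": 0},
    {"travel": [0, 1.2, 0], "yaw": 0},
    {"travel": [0, 1.35, 0], "yaw": 0},
    {"travel": [0, 1.5, 0], "yaw": 0},
    {"travel": [0, 1.5, 0], "yaw": 0}
  ]
}}

```text
clock: 8.35
position: [555.9, 39.2, 27.6]
ee_rot: [0.365, 3.12, -0.001]
contact_force: [-1.4, -4.7, 5.6]
width: 0.778
```

Request:
{"method": "play_rows", "body": {
  "rows": [
    {"travel": [0, 0.1, 0], "yaw": 0},
    {"travel": [0, 0.2, 0], "yaw": 0},
    {"travel": [0, 0.3, 0], "yaw": 0},
    {"travel": [0, 0.37, 0], "yaw": 0},
    {"travel": [0, 0.37, 0], "yaw": 0},
    {"travel": [0, 0.37, 0], "yaw": 0}
  ]
}}

```text
clock: 8.95
position: [556.8, 42.8, 27.6]
ee_rot: [0.365, 3.12, -0.001]
contact_force: [-1.5, -4.3, 5.2]
width: 0.773
```

```bash
python3 - <<'E'
from h import *
s,im=shot('wrist','w5.png'); F=s['contact_force']; print(s['position'],w2n(s['position']),F,F[:2]@AY,s['clock'],s['width']*94)
b=np.ascontiguousarray(im[:,:,::-1])[120:345,140:440]
cv2.imwrite('pics/w5o.png',cv2.resize(b,None,fx=2.6,fy=2.6,interpolation=cv2.INTER_CUBIC))
E
```

```text
[556.75651256  42.79185116  27.56996501] [-0.2  3.8] [-1.54214502 -4.27894627  5.24765653] -4.518497786236393 8.95 72.64902023380492
```

View pics/w5o.png

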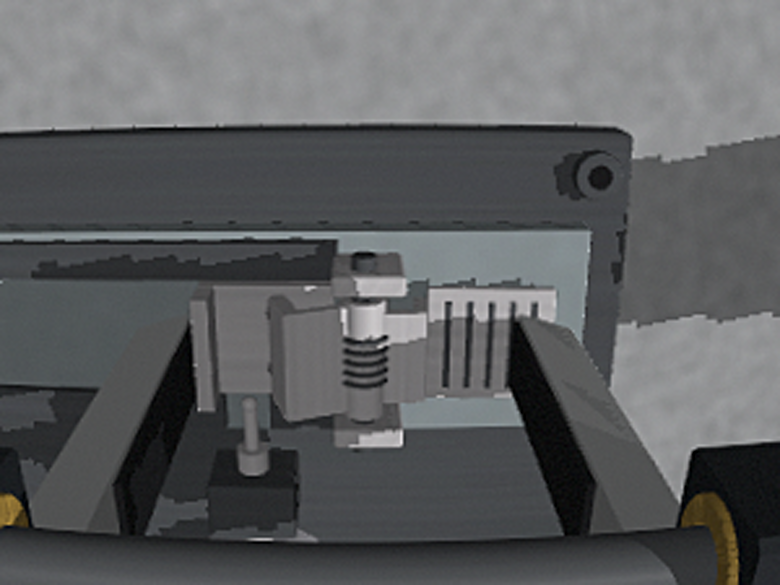

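Request:
{"method": "play_rows", "body": {
  "rows": [
    {"travel": [0, 0.05, 0], "yaw": 0},
    {"travel": [0, 0.1, 0], "yaw": 0},
    {"travel": [0, 0.1, 0], "yaw": 0},
    {"travel": [0, 0.1, 0], "yaw": 0}
  ]
}}

```text
clock: 9.4
position: [556.9, 43.5, 27.6]
ee_rot: [0.365, 3.12, -0.002]
contact_force: [-1.6, -6.6, 6.7]
width: 0.773
```

Request:
{"method": "play_rows", "body": {
  "rows": [
    {"travel": [0, 0.05, 0], "yaw": 0},
    {"travel": [0, 0.1, 0], "yaw": 0},
    {"travel": [0, 0.1, 0], "yaw": 0},
    {"travel": [0, 0.1, 0], "yaw": 0}
  ]
}}

```text
clock: 9.8
position: [557.0, 43.6, 27.5]
ee_rot: [0.366, 3.12, -0.003]
contact_force: [-1.9, -9.2, 6.3]
width: 0.775
```

Request:
{"method": "play_rows", "body": {
  "rows": [
    {"travel": [0, 0.05, 0], "yaw": 0},
    {"travel": [0, 0.1, 0], "yaw": 0},
    {"travel": [0, 0.1, 0], "yaw": 0},
    {"travel": [0, 0.1, 0], "yaw": 0}
  ]
}}

```text
clock: 10.2
position: [557.0, 43.7, 27.5]
ee_rot: [-0.367, -3.12, 0.005]
contact_force: [-3.0, -13.6, 7.4]
width: 0.779
```

```bash
python3 - <<'E'
from h import *
s,im=shot('wrist','w6.png'); F=s['contact_force']; print(s['position'],w2n(s['position']),F,F[:2]@AY,s['clock'],s['width']*94)
b=np.ascontiguousarray(im[:,:,::-1])[120:345,140:440]
cv2.imwrite('pics/w6o.png',cv2.resize(b,None,fx=2.6,fy=2.6,interpolation=cv2.INTER_CUBIC))
E
```

```text
[557.00819206  43.66279609  27.47712994] [-0.2  4.7] [ -3.00974306 -13.60760035   7.41447619] -13.935190222449798 10.2 73.26528044999449
```

View pics/w6o.png

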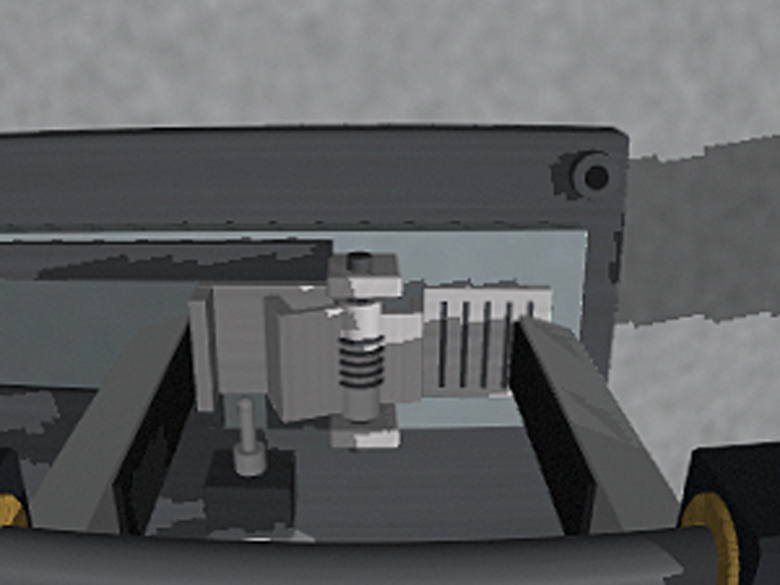

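Further commands move the tool no more than 0.1 mm, and the force along y climbs from 4.5 to 14 N: the bracket is hard against the stop. Pusher face at y ≈ -32, plate level, lip open. I back off a little, then lift straight up so the clip closes.

Request:
{"method": "play_rows", "body": {
  "rows": [
    {"travel": [0, -0.2, 0], "yaw": 0},
    {"travel": [0, -0.4, 0], "yaw": 0},
    {"travel": [0, -0.4, 0], "yaw": 0},
    {"travel": [0, -0.4, -0.3], "yaw": 0},
    {"travel": [0, -0.4, -0.6], "yaw": 0},
    {"travel": [0, -0.4, -1.0], "yaw": 0},
    {"travel": [0, -0.4, -2.0], "yaw": 0},
    {"travel": [0, -0.4, -4.0], "yaw": 0},
    {"travel": [0, -0.4, -6.5], "yaw": 0},
    {"travel": [0, -0.4, -8], "yaw": 0},
    {"travel": [0, -0.4, -8], "yaw": 0},
    {"travel": [0, -0.4, -8], "yaw": 0}
  ]
}}

```text
clock: 11.45
position: [556.1, 42.7, 107.2]
ee_rot: [0.364, 3.12, -0.0]
contact_force: [0.1, -0.9, -0.7]
width: 0.776
```

```bash
python3 - <<'E'
from h import *
s,im=shot('wrist','w7.png'); print(s['position'],w2n(s['position']),s['contact_force'],s['clock'])
b=np.ascontiguousarray(im[:,:,::-1])[120:345,140:440]
cv2.imwrite('pics/w7o.png',cv2.resize(b,None,fx=2.6,fy=2.6,interpolation=cv2.INTER_CUBIC))
E
```

```text
[556.07941465  42.66879464 107.16991643] [-0.9  3.6] [ 0.10381585 -0.92591507 -0.71075868] 11.45
```

View pics/w7o.png

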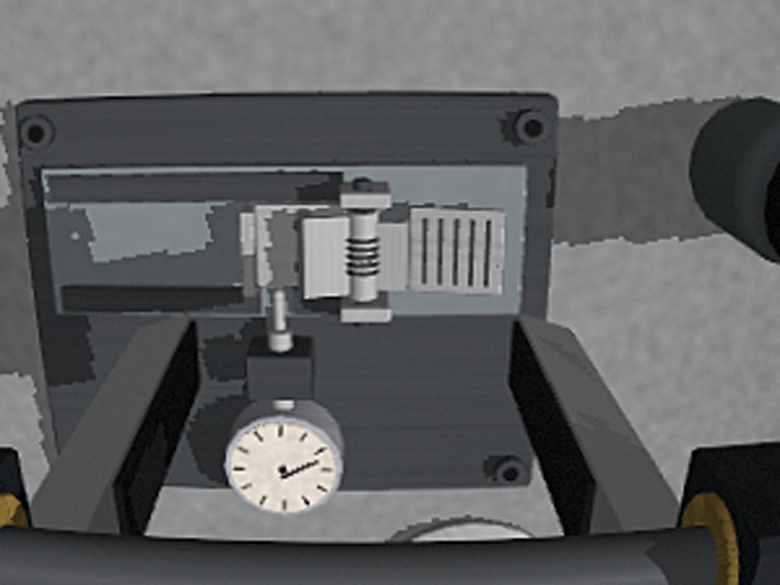

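```bash
python3 - <<'E'
from h import *
s=arm.observe(); P=lambda u,v,z:w2n(onz(s,(140+u/2.6,120+v/2.6),z))
for n,u,v,z in (('leg rearL top',240,213,34),('leg rearR top',243,296,34),('bed farL',527,165,20),('bed farR',520,314,20),('bed near L',41,168,20),('pin L',362,180,32),('thumb far L z31',506,209,31),('far R',501,294,31),('far L z43',506,209,43)): print(n,P(u,v,z))
print(arm.finish_job())
E
```

```text
leg rearL top [-15.6 -31.9]
leg rearR top [ 11.7 -32.1]
bed farL [-27.9  59.4]
bed farR [23.8 59.9]
bed near L [ -27.9 -101.5]
pin L [-25.4   5.7]
thumb far L z31 [-16.  51.]
far R [12.4 50.8]
far L z43 [-19.1  48.7]
the job is handed in; nothing more can be done
None
```

The bracket is loaded home against the stop and the clip has closed on it. I handed the job in at about 11.5 s of robot time; the hand-in reports no verdict.

**What I did:**
1. With the jaws shut, I pushed the bracket up to just short of the closed lip, about y -31 mm.
2. I set the jaws to 73 mm. I pressed the thumb plate with one finger (about 9 N, plate nearly level) while the bracket was still outside the lip.
3. Still holding the plate down, I slid the tool along until the bracket stopped hard. The force along the push rose from about 4.5 to 14 N with no further travel.
4. I backed off a few millimetres and lifted straight up, so the clip closed on the foot.

**Last checks, from the wrist picture after lifting:**
- **Bracket position:** the rear of its leg measures y -31.9 and -32.1 mm, against -32 mm for home. It lies square and looks flat.
- **Clip:** it is let go, with the plate part-way up and the nose down over the foot.
- **Robot:** the tool is clear at z 107 mm, with a force reading of about 1 N, which is noise level.
- **Bystanders:** no contact was seen. I did not re-measure their positions.

**Not measured directly:** the clip angle and the lip's force on the foot. I judged both from the plate height, the press force and the picture. Sideways, the bracket read about 1–2 mm off the nest centreline, but the bed itself read the same offset, so I put that down to calibration.

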